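# Slide the hand sleeve onto the bare roller handle

## Robot

A 7-joint arm with a two-finger parallel gripper is mounted at the origin on a cart in front of the work surface, level with it; the furniture and walls round the work are solid. World frame = base frame: x ahead of the robot, y to its left, z up, the work surface at z = 0. Lengths are in m, angles in rad, forces in N, time in s.
With the tool pointing down it reaches from about 0.4 to 0.85 m from the base axis. Payload 4.5 kg.
Tool frame: the origin (TCP) lies between the finger pads; the fingertips stand 11 mm ahead of it and the grasp point (between the pads) lies 8 mm behind it (r.nose_length is the distance from the TCP to the fingertips, in m); z points along the fingers, y is the line along which they close (so a half turn about z gives the same grasp; the last joint's range is limited). The gripper opens to 88 mm and grips with 3 to 60 N. Pads are 18 mm wide; open, the fingers measure 123 mm over their backs; the gripper's body (75 mm by 187 mm) begins 45 mm behind the grasp point.
Start: joints at [-1.211, 0.689, -0.195, 1.565, 0.157, 0.902, -0.215], TCP at [0.2, 0.592, 0.25] pointing down, gripper open.
Joint ranges: [-3.01, 3.01], [-0.46, 2.08], [-1.47, 1.51], [0.13, 2.56], [-1, 4.14], [0.04, 2.09], [-2.66, 2.66]. Speed limits (rad/s): [2.57, 2.57, 3.14, 3.14, 3.14, 3.14, 3.14].

## Interface

Orientations are given as a unit quaternion [x, y, z, w].
In Python, from plant import get_state, snapshot, camera_model, r gives the robot as it stands.
- The arm moves only by the shell command python3 -m inch 'ROWS' [FORCE]. ROWS is text: rows parted by semicolons, each of 7 numbers parted by spaces: the opening, from -1 (shut) to 1 (fully open), then the shift along the tool's x, y, z in m, then the turn, a rotation vector about the tool's x, y, z in rad. A call has 1 to 20 rows; each row shifts and turns the commanded pose from where the row before left it, along the tool's axes as they then stand; what a row does not reach is not made up. A row lasts 1/12 s, in which the tool goes at most 41.7 mm and 7.16 degrees, less where a joint would pass 70% of its speed; a pose out of reach is approached as far as the arm can. A call is refused whole if a number of a shift passes 0.0417 or a number of a turn 0.125, either way. A call with a gripper value outside its range is refused whole. The fingers move at their own pace and stop on an object; FORCE is the grip in N (left out, the last holds). Time passes only in rows, so rows that do not move let the fingers close. It gives the time, the measured TCP pose, the force, the opening and the grip force at its end, in the units of the state.
- get_state(): the state, without advancing time (a new reading comes with each control period).
- snapshot(name): name is "scene" or "side" or "wrist"; returns (picture, depth): 400x640x3 uint8, red, green, blue; 400x640 float32, m along the optical axis (not along the pixel's ray), 0 where there is no reading.
- camera_model(name): a dict with "intrinsics" (3x3 intrinsics, pixels), "view" (4x4, takes a point from world to camera coordinates). Camera axes: x right, y down, z forward; pixel columns grow to the right and rows downward; lengths in m; the calibration is good to about 2 mm. A picture is of the moment at which its call begins: read the wrist's pose just before it. camera_model takes no time and is no camera call; for the wrist camera it gives the pose at the moment of the call.
- r.finish_job(): hands the job in; it is judged then, once.
The state is a dict: "clock": time; "q": joint angles; "qd": joint speeds; "joint_torque": joint torques, N m; "tool_pos": TCP position; "eef_rot": TCP orientation; "contact_force": force on the tool from outside, world axes, zero at the start; "moment": the same for the moment, N m; "opening": opening from 0.0 (shut) to 1.0 (fully open); "finger_force": force on a finger pad.
Only numpy, scipy, OpenCV 4.12 (cv2) and the standard library are available. Lean on these libraries where they do the work, as an engineer would, in place of code of your own. Each camera call takes 0.05 s, during which the arm holds its last target. There are 200 camera calls.

## Task

Two small ink rollers stand on end in wooden blocks, and one of them still lacks the loose wooden hand sleeve that turns on its upper handle. Pick up the wide-bored sleeve from the table and lower it over the bare handle, holding it until it is down, so that it rests flat on the roller's steel end; then let go. Leave the squat, narrow-bored bush standing where it is.

Things in the scene. Friction and masses are not known exactly. Their poses are not given: they have to be found in the camera images.
- sleeve: The hand sleeve to fit: plain dark wooden tube standing upright on the table, outside diameter 54 mm, bore 38 mm, height 48 mm, open at both ends, both ends alike, about 50 g. Origin: centre of its lower end; z is its axis, upwards.
- handle_foot (a point): Fixed point on the bare roller: centre of its flat steel end (60 mm across, 130 mm above the table), where the bare upper handle rises; z up. Handle: light wood, upright, 62 mm long, 20 mm thick for its lower 35 mm, then tapering to a 6 mm nose. Below: rubber roller 64 mm across on a block 90 mm square, 60 mm high. The sleeve is home with its lower end on the steel end, its origin here.
- complete_roller: The other roller, to be left alone, fixed: the same block, roller and handle, but with a dark wooden sleeve already on its upper handle (54 mm outside diameter, 130 to 178 mm above the table; handle top at 192 mm). Origin: on the roller's axis at table height, under the block; z up.
- bush: Bystander: squat thick-walled ring of the same dark wood standing on the table, outside diameter 54 mm, bore only 12 mm (too narrow for the handle), height 34 mm. Origin: centre of its lower end; z up.
Not all that is in view belongs to the job. Leave any blue look-alike of the sleeve alone.

How it is judged:
On the way:
1. the sleeve, still held in the fingers, is over the handle with its lower end less than 30 mm above the roller's end (horizontal distance between sleeve and handle_foot below 0.014 m and z of sleeve in the frame of handle_foot between -0.01 and 0.03 m and contact force between the fingers and sleeve above 0.3 N), for 0.1 s.
At the end, for the whole second after the job is handed in: The sleeve is at rest, released, round the bare roller's handle: its lower end within 6 mm of the roller's steel end, its axis within 13 mm of the handle's and within 10 degrees of upright; the bush stands upright within 40 mm of where it was (horizontal distance between sleeve and handle_foot below 0.013 m and z of sleeve in the frame of handle_foot between -0.006 and 0.006 m and angle between each of sleeve, bush's own z axis and vertical below 0.17 rad and linear speed of sleeve below 0.02 m/s and distance of bush from where it was at the start of the episode below 0.04 m); the robot touches nothing.
It fails at once if the bush is moved more than 40 mm (distance of bush from where it was at the start of the episode above 0.04 m).
It also fails if it takes over 42 s, if anything falls off the work surface, if the arm or the gripper's body presses on something with over 40 N, if the wrist force passes 120 N, or if a joint passes its speed limit or range.

## Working session

There is one attempt and no reset: what is moved stays moved. The work goes in short steps, Python scripts to look and compute and a shell command to move; the robot and the scene stay as the last step left them, time stands still between calls to the robot, and variables do not carry over. Pictures are saved under pics/ and viewed, at most 10 in all, crops included, and the job is handed in when it is done.

```bash
mkdir -p pics; ls
cat > h.py <<'E'
import numpy as np,cv2
from plant import get_state,snapshot,camera_model,r
def snap(n):
    m=camera_model(n);p,d=snapshot(n);return p,d,np.array(m["intrinsics"]),np.array(m["view"])
def cloud(d,K,V):
    v,u=np.mgrid[:d.shape[0],:d.shape[1]]
    P=np.stack([(u-K[0,2])/K[0,0]*d,(v-K[1,2])/K[1,1]*d,d],-1)
    return (P-V[:3,3])@V[:3,:3]
E
python3 - <<'E'
from h import *
for n in("scene","side"):
    p,d,K,V=snap(n);cv2.imwrite(f"pics/{n}0.png",p[...,::-1]);np.savez(f"{n}0.npz",p=p,d=d,K=K,V=V)
    print(n,-V[:3,:3].T@V[:3,3],(d>0).mean())
s=get_state();print(s["tool_pos"],s["eef_rot"],s["opening"],s["clock"])
E
```

```text
pics
scene [ 0.2385221  -0.49233081  0.81969586] 0.995921875
side [0.47037131 0.7025503  0.67057677] 0.9959375
[0.19990318 0.59158163 0.24896994] [ 1.62137629e-01  9.86767787e-01 -8.47595181e-04 -7.15257920e-05] 0.9982856250081923 0.1
```

View pics/scene0.png

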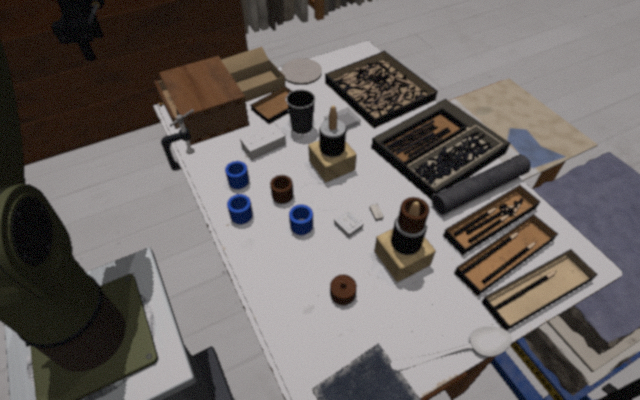

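View pics/side0.png

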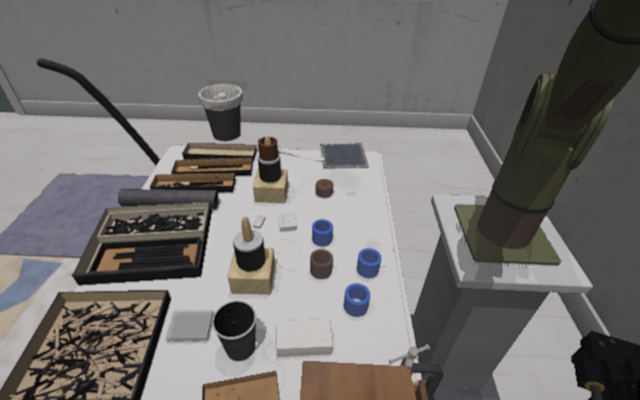

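Candidates in the scene view: brown tube (282,188), brown small-bored ring (343,289) which is the bush, blue tubes (237,174), (240,208) and (301,219), and the fitted brown sleeve (413,212) on the complete roller. The bare handle is at (333,118). I choose (282,188), which is (321,263) in the side view.

Run:
```python
from h import *
out=[]
for n,boxes in(("scene",{"sleeve":(262,168,302,210),"bush":(325,270,362,310),"bare":(300,100,362,182),"blueA":(222,158,252,190),"blueB":(224,192,256,226),"blueC":(286,202,318,238),"full":(372,192,436,278)}),
 ("side",{"sleeve":(304,244,338,284),"bush":(312,176,338,200),"bare":(226,212,276,294),"blueA":(340,280,374,318),"blueB":(354,245,384,280),"blueC":(310,217,336,247),"full":(250,132,292,204)})):
    f=np.load(n+"0.npz");P=cloud(f["d"],f["K"],f["V"]);p=f["p"]
    for k,(a,b,c,e) in boxes.items():
        Q=P[b:e,a:c].reshape(-1,3)
        if k in("bare","full"):
            for lo,hi in((.05,.066),(.122,.134),(.14,.165),(.17,.2)):
                q=Q[(Q[:,2]>lo)&(Q[:,2]<hi)]
                if len(q)>3: print(n,k,lo,len(q),q.min(0).round(3),q.max(0).round(3),((q.min(0)+q.max(0))/2).round(3))
        else:
            zt=np.percentile(Q[:,2],98);q=Q[Q[:,2]>zt-.006];c2,rr=cv2.minEnclosingCircle(q[:,:2].astype(np.float32))
            print(n,k,"top",zt.round(4),np.round(c2,4),round(rr,4),len(q))
    a,b,c,e=boxes["sleeve"];out.append(cv2.resize(p[b-20:e+20,a-22:c+22],(380,380),interpolation=cv2.INTER_CUBIC))
cv2.imwrite("pics/crop.png",np.hstack(out)[...,::-1])
```

```text
scene sleeve top 0.0499 [ 0.3565 -0.1573] 0.3553 233
scene bush top 0.0361 [ 0.3609 -0.3055] 0.2235 511
scene bare 0.05 689 [0.577 0.137 0.05 ] [0.669 0.382 0.066] [0.623 0.259 0.058]
scene bare 0.122 348 [0.592 0.151 0.122] [0.653 0.214 0.134] [0.623 0.183 0.128]
scene bare 0.14 76 [0.613 0.173 0.14 ] [0.633 0.186 0.165] [0.623 0.179 0.153]
scene bare 0.17 67 [0.614 0.174 0.171] [0.63  0.188 0.194] [0.622 0.181 0.182]
scene blueA top 0.0499 [ 0.3176 -0.1098] 0.3907 181
scene blueB top 0.0498 [ 0.3021 -0.1608] 0.3377 214
scene blueC top 0.0497 [ 0.3584 -0.2075] 0.3092 217
scene full 0.05 887 [ 0.578 -0.174  0.05 ] [ 0.669 -0.084  0.066] [ 0.624 -0.129  0.058]
scene full 0.122 214 [ 0.593 -0.16   0.122] [ 0.651 -0.101  0.134] [ 0.622 -0.131  0.128]
scene full 0.14 292 [ 0.597 -0.156  0.14 ] [ 0.645 -0.108  0.165] [ 0.621 -0.132  0.153]
scene full 0.17 467 [ 0.597 -0.155  0.17 ] [ 0.651 -0.102  0.194] [ 0.624 -0.129  0.182]
side sleeve top 0.0469 [0.47   0.4151] 0.2876 219
side bush top 0.0332 [0.4712 0.2683] 0.4344 180
side bare 0.05 739 [0.577 0.142 0.05 ] [0.669 0.233 0.066] [0.623 0.188 0.058]
side bare 0.122 442 [0.592 0.158 0.122] [0.655 0.217 0.134] [0.623 0.188 0.128]
side bare 0.14 86 [0.613 0.185 0.14 ] [0.632 0.198 0.164] [0.623 0.191 0.152]
side bare 0.17 79 [0.614 0.18  0.17 ] [0.629 0.195 0.191] [0.622 0.188 0.181]
side blueA top 0.0473 [0.4275 0.462 ] 0.2444 270
side blueB top 0.047 [0.4096 0.4104] 0.2985 212
side blueC top 0.0468 [0.4703 0.3633] 0.3394 169
side full 0.05 387 [ 0.579 -0.167  0.05 ] [ 0.67  -0.079  0.066] [ 0.624 -0.123  0.058]
side full 0.122 97 [ 0.595 -0.135  0.122] [ 0.654 -0.096  0.134] [ 0.624 -0.115  0.128]
side full 0.14 176 [ 0.598 -0.146  0.14 ] [ 0.65  -0.097  0.165] [ 0.624 -0.121  0.153]
side full 0.17 167 [ 0.599 -0.149  0.17 ] [ 0.651 -0.097  0.191] [ 0.625 -0.123  0.181]
```

View pics/crop.png

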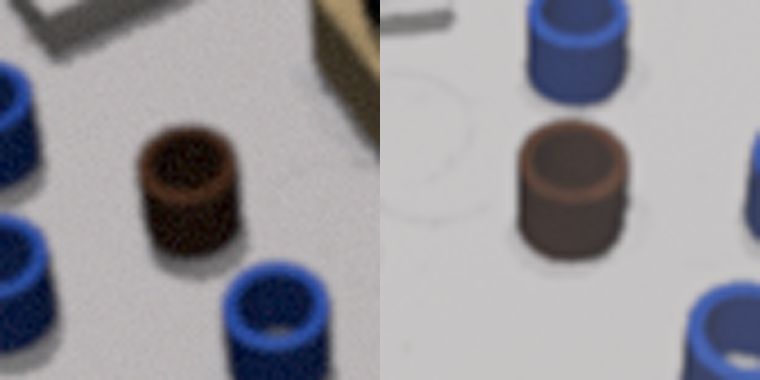

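The crop shows a dark brown wide-bored tube with thin walls: the right sleeve. I'll redo the circle fits without the invalid pixels.

Run:
```python
from h import *
for n,boxes in(("scene",{"sleeve":(262,168,302,210),"bush":(325,270,362,310),"blueA":(222,158,252,190),"blueB":(224,192,256,226),"blueC":(286,202,318,238)}),
 ("side",{"sleeve":(304,244,338,284),"bush":(312,176,338,200),"blueA":(340,280,374,318),"blueB":(354,245,384,280),"blueC":(310,217,336,247)})):
    f=np.load(n+"0.npz");P=cloud(f["d"],f["K"],f["V"])
    for k,(a,b,c,e) in boxes.items():
        Q=P[b:e,a:c].reshape(-1,3);Q=Q[Q[:,2]<.07]
        zt=np.percentile(Q[:,2],97);q=Q[Q[:,2]>zt-.005];m=np.median(q,0);q=q[np.hypot(*(q-m)[:,:2].T)<.06]
        c2,rr=cv2.minEnclosingCircle(q[:,:2].astype(np.float32));print(n,k,zt.round(4),np.round(c2,4),round(rr,4))
from scipy.spatial.transform import Rotation as R
s=get_state();print(R.from_quat(s["eef_rot"]).as_matrix().round(3))
```

```text
scene sleeve 0.0491 [0.4708 0.1515] 0.0275
scene bush 0.0357 [ 0.4702 -0.142 ] 0.0273
scene blueA 0.0494 [0.3925 0.2447] 0.0284
scene blueB 0.0494 [0.3615 0.1427] 0.0285
scene blueC 0.0494 [0.4705 0.0503] 0.0283
side sleeve 0.0465 [0.4706 0.1539] 0.0274
side bush 0.033 [ 0.4702 -0.1396] 0.0278
side blueA 0.0468 [0.3935 0.2469] 0.0273
side blueB 0.0465 [0.3621 0.1436] 0.0287
side blueC 0.0463 [0.4716 0.0518] 0.0279
[[-0.947  0.32  -0.   ]
 [ 0.32   0.947 -0.002]
 [-0.    -0.002 -1.   ]]
```

```bash
python3 -m inch '1 -.0198 -.0165 0 0 0 0;1 -.0198 -.0165 0 0 0 0;1 -.0198 -.0165 0 0 0 0;1 -.0198 -.0165 0 0 0 0;1 -.0198 -.0165 0 0 0 0;1 -.0198 -.0165 0 0 0 0;1 -.0198 -.0165 0 0 0 0;1 -.0198 -.0165 0 0 0 0;1 -.0198 -.0165 0 0 0 0;1 -.0198 -.0165 0 0 0 0;1 -.0198 -.0165 0 0 0 0;1 -.0198 -.0165 0 0 0 0;1 -.0198 -.0165 0 0 0 0;1 -.0198 -.0165 0 0 0 0;1 -.0198 -.0165 0 0 0 0;1 -.0198 -.0165 0 0 0 0;1 -.0198 -.0165 0 0 0 0;1 -.0198 -.0165 0 0 0 0;1 -.0198 -.0165 0 0 0 0;1 -.0198 -.0165 0 0 0 0'
python3 - <<'E'
from h import *
p,d,K,V=snap("wrist");np.savez("w.npz",p=p,d=d,K=K,V=V);cv2.imwrite("pics/w1.png",p[...,::-1])
from scipy.spatial.transform import Rotation as R
s=get_state();print(s["tool_pos"],R.from_quat(s["eef_rot"]).as_matrix().round(3),-V[:3,:3].T@V[:3,3],s["clock"])
P=cloud(d,K,V)
for nm,c,z0,z1 in(("sleeve",(.4707,.1527),.038,.056),("disc",(.623,.186),.12,.138),("handle",(.623,.186),.145,.2)):
    q=P[(d>0)&(P[...,2]>z0)&(P[...,2]<z1)&(np.hypot(P[...,0]-c[0],P[...,1]-c[1])<.045)]
    if len(q)>9:
        c2,rr=cv2.minEnclosingCircle(q[:,:2].astype(np.float32));print(nm,len(q),np.round(c2,4),round(rr,4),np.percentile(q[:,2],[50,97]).round(4))
E
```

```text
clock: 1.77
tool_pos: [0.4699, 0.1515, 0.2495]
eef_rot: [0.162, 0.987, -0.0, -0.0]
contact_force: [0.1, 1.2, -0.5]
opening: 0.998
finger_force: 0.0
[0.47288915 0.14553829 0.24930225] [[-0.945  0.328  0.001]
 [ 0.328  0.945 -0.004]
 [-0.003 -0.004 -1.   ]] [0.39051041 0.17832991 0.38499902] 1.8167
sleeve 823 [0.4703 0.1516] 0.0269 [0.0483 0.0499]
disc 859 [0.6138 0.1818] 0.0264 [0.1301 0.1316]
handle 486 [0.6224 0.1837] 0.0099 [0.1811 0.1926]
```

View pics/w1.png

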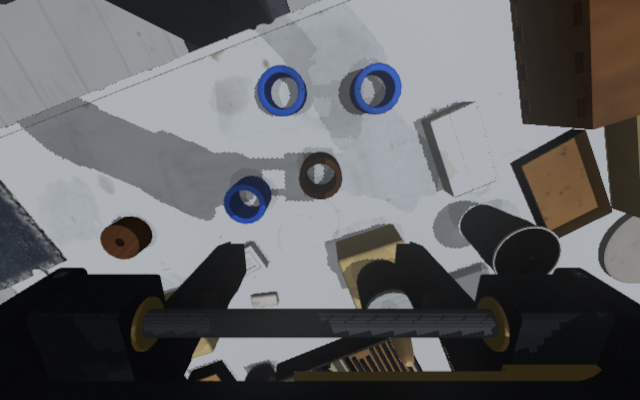

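The wrist view shows the sleeve at (320,175), with the blue tube nearest it at (247,199) and the bush at (126,238), well clear. Descend partway and check.

```bash
python3 -m inch '1 0 0 .03 0 0 0;1 0 0 .03 0 0 0;1 0 0 .03 0 0 0;1 0 0 .03 0 0 0;1 0 0 .02 0 0 0;1 0 0 .01 0 0 0;1 0 0 0 0 0 0;1 0 0 0 0 0 0;1 0 0 0 0 0 0'
python3 - <<'E'
from h import *
from scipy.spatial.transform import Rotation as R
s=get_state();M=R.from_quat(s["eef_rot"]).as_matrix()
p,d,K,V=snap("wrist");P=cloud(d,K,V);c=(.4705,.152)
q=P[(d>0)&(P[...,2]>.04)&(P[...,2]<.056)&(np.hypot(P[...,0]-c[0],P[...,1]-c[1])<.04)]
c2,rr=cv2.minEnclosingCircle(q[:,:2].astype(np.float32));print(len(q),np.round(c2,4),rr)
print(s["tool_pos"],M.round(4),"tool shift",(M.T@(np.array([.4705,.152,.027])-s["tool_pos"])).round(4))
E
```

```text
clock: 2.57
tool_pos: [0.4703, 0.1531, 0.1008]
eef_rot: [0.162, 0.987, 0.001, 0.001]
contact_force: [0.3, -0.0, -0.2]
opening: 1.001
finger_force: 0.0
2333 [0.4702 0.1514] 0.02724517695605755
[0.47029505 0.15312316 0.10075313] [[-9.474e-01  3.202e-01  1.800e-03]
 [ 3.202e-01  9.474e-01  9.000e-04]
 [-1.400e-03  1.400e-03 -1.000e+00]] tool shift [-0.0004 -0.0011  0.0738]
```

Aligned to about 1 mm. Descend, close gently, let it settle.

```bash
python3 -m inch '1 0 -.001 .02 0 0 0;1 0 0 .02 0 0 0;1 0 0 .02 0 0 0;1 0 0 .01 0 0 0;1 0 0 .004 0 0 0;1 0 0 0 0 0 0;1 0 0 0 0 0 0;-1 0 0 0 0 0 0;-1 0 0 0 0 0 0;-1 0 0 0 0 0 0;-1 0 0 0 0 0 0;-1 0 0 0 0 0 0;-1 0 0 0 0 0 0;-1 0 0 0 0 0 0;-1 0 0 0 0 0 0' 12
```

```text
clock: 3.87
tool_pos: [0.4694, 0.1519, 0.0259]
eef_rot: [0.162, 0.987, 0.0, 0.0]
contact_force: [-0.8, 1.0, 3.7]
opening: 0.614
finger_force: 12.0
```

```bash
python3 -m inch '-1 0 0 -.01 0 0 0;-1 0 0 -.02 0 0 0;-1 0 0 -.03 0 0 0;-1 0 0 -.03 0 0 0;-1 0 0 -.03 0 0 0;-1 0 0 -.03 0 0 0;-1 0 0 -.03 0 0 0;-1 0 0 -.03 0 0 0;-1 0 0 -.01 0 0 0;-1 0 0 -.01 0 0 0;-1 0 0 0 0 0 0;-1 0 0 0 0 0 0;-1 0 0 0 0 0 0'
python3 - <<'E'
from h import *
from scipy.spatial.transform import Rotation as R
s=get_state();M=R.from_quat(s["eef_rot"]).as_matrix()
p,d,K,V=snap("side");cv2.imwrite("pics/s2.png",p[80:330,100:500,::-1])
print(s["tool_pos"],s["finger_force"],"shift",(M.T@(np.array([.6228,.1855,.256])-s["tool_pos"])).round(4))
E
```

```text
clock: 4.95
tool_pos: [0.4686, 0.1514, 0.2552]
eef_rot: [0.162, 0.987, -0.0, -0.001]
contact_force: [0.7, 0.0, -0.1]
opening: 0.614
finger_force: 12.0
[0.46861513 0.15143833 0.25519199] 11.999860771175008 shift [-0.1352  0.0816 -0.001 ]
```

View pics/s2.png

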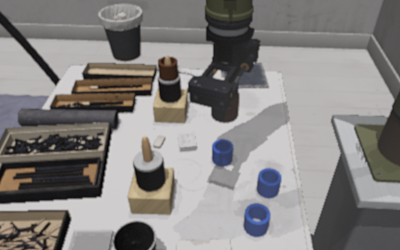

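The sleeve hangs upright in the fingers at crop pixel (225,107), lifted clear; the bare handle is at (148,150). Carry it over.

```bash
python3 -m inch '-1 -.008 .005 0 0 0 0;-1 -.0135 .0082 0 0 0 0;-1 -.0135 .0082 0 0 0 0;-1 -.0135 .0082 0 0 0 0;-1 -.0135 .0082 0 0 0 0;-1 -.0135 .0082 0 0 0 0;-1 -.0135 .0082 0 0 0 0;-1 -.0135 .0082 0 0 0 0;-1 -.0135 .0082 0 0 0 0;-1 -.0135 .0082 0 0 0 0;-1 -.006 .003 0 0 0 0;-1 0 0 0 0 0 0;-1 0 0 0 0 0 0;-1 0 0 0 0 0 0'
python3 - <<'E'
from h import *
from scipy.spatial.transform import Rotation as R
s=get_state();M=R.from_quat(s["eef_rot"]).as_matrix()
print(s["tool_pos"],s["finger_force"],"shift",(M.T@(np.array([.6228,.1855,.156])-s["tool_pos"])).round(4))
out=[]
for n in("scene","side"):
    p,d,K,V=snap(n);q=K@(V[:3]@[.6228,.1855,.17,1]);u,v=(q[:2]/q[2]).astype(int)
    out.append(cv2.resize(p[v-60:v+60,u-60:u+60],(380,380),interpolation=cv2.INTER_CUBIC))
    P=cloud(d,K,V)
    for nm,lo,hi in(("sleeve",.225,.24),("handle",.14,.2)):
        w=P[(d>0)&(P[...,2]>lo)&(P[...,2]<hi)&(np.hypot(P[...,0]-.6228,P[...,1]-.1855)<.04)]
        if len(w)>5:print(n,nm,len(w),w.min(0).round(3),w.max(0).round(3))
cv2.imwrite("pics/c3.png",np.hstack(out)[...,::-1])
E
```

```text
clock: 6.17
tool_pos: [0.6227, 0.1857, 0.2552]
eef_rot: [0.162, 0.987, -0.0, -0.001]
contact_force: [0.2, 0.9, -1.7]
opening: 0.614
finger_force: 12.0
[0.62265301 0.18572318 0.25521312] 11.999951789694023 shift [-0.0004 -0.      0.0992]
scene sleeve 76 [0.597 0.156 0.23 ] [0.643 0.192 0.24 ]
scene handle 159 [0.613 0.173 0.14 ] [0.635 0.188 0.193]
side sleeve 107 [0.597 0.18  0.228] [0.64  0.215 0.24 ]
side handle 188 [0.614 0.181 0.14 ] [0.632 0.197 0.191]
```

View pics/c3.png

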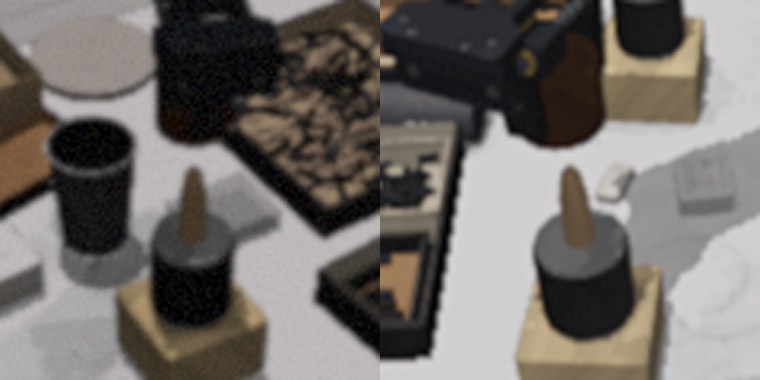

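Crops: the sleeve is held above the bare handle in both views (scene handle nose (193,170) under sleeve (193,115); side nose (572,170) under sleeve (565,110)), with matching centres by depth. Lower.

```bash
python3 -m inch '-1 0 0 .008 0 0 0;-1 0 0 .008 0 0 0;-1 0 0 .008 0 0 0;-1 0 0 .008 0 0 0;-1 0 0 .008 0 0 0;-1 0 0 .008 0 0 0;-1 0 0 .008 0 0 0;-1 0 0 .008 0 0 0;-1 0 0 .008 0 0 0;-1 0 0 .008 0 0 0;-1 0 0 .006 0 0 0;-1 0 0 .004 0 0 0;-1 0 0 0 0 0 0;-1 0 0 0 0 0 0;-1 0 0 0 0 0 0'
```

```text
clock: 7.52
tool_pos: [0.6241, 0.1861, 0.1661]
eef_rot: [0.162, 0.987, 0.0, 0.0]
contact_force: [-0.8, 0.4, -0.4]
opening: 0.613
finger_force: 12.0
```

No contact, 10 mm to go.

```bash
python3 -m inch '-1 0 0 .003 0 0 0;-1 0 0 .003 0 0 0;-1 0 0 .002 0 0 0;-1 0 0 .001 0 0 0;-1 0 0 0 0 0 0;-1 0 0 0 0 0 0;-1 0 0 0 0 0 0'; python3 -m inch '-1 0 0 .001 0 0 0;-1 0 0 0 0 0 0;-1 0 0 0 0 0 0'
```

```text
clock: 8.1
tool_pos: [0.6239, 0.186, 0.1568]
eef_rot: [0.162, 0.987, 0.0, 0.0]
contact_force: [-0.4, -0.4, -1.6]
opening: 0.61
finger_force: 12.0
clock: 8.35
tool_pos: [0.624, 0.1861, 0.156]
eef_rot: [0.162, 0.987, 0.0, 0.0]
contact_force: [0.2, 0.5, 0.9]
opening: 0.612
finger_force: 12.0
```

```bash
python3 -m inch '-1 0 0 .001 0 0 0;-1 0 0 0 0 0 0;-1 0 0 0 0 0 0'; python3 -m inch '-1 0 0 .001 0 0 0;-1 0 0 0 0 0 0;-1 0 0 0 0 0 0'
```

```text
clock: 8.6
tool_pos: [0.6241, 0.1861, 0.1559]
eef_rot: [0.162, 0.987, 0.0, 0.0]
contact_force: [-2.5, -0.5, 7.7]
opening: 0.619
finger_force: 12.0
clock: 8.85
tool_pos: [0.6241, 0.1861, 0.1558]
eef_rot: [0.162, 0.987, 0.0, 0.001]
contact_force: [-3.9, -1.6, 12.7]
opening: 0.616
finger_force: 12.0
```

Seated at the predicted height, force rising. Ease off, open, retreat straight up.

```bash
python3 -m inch '-1 0 0 -.0015 0 0 0;-1 0 0 0 0 0 0;.9 0 0 0 0 0 0;.9 0 0 0 0 0 0;.9 0 0 0 0 0 0;.9 0 0 0 0 0 0;.9 0 0 0 0 0 0;.9 0 0 0 0 0 0;.9 0 0 -.005 0 0 0;.9 0 0 -.015 0 0 0;.9 0 0 -.02 0 0 0;.9 0 0 -.03 0 0 0;.9 0 0 -.03 0 0 0;.9 0 0 -.02 0 0 0;.9 0 0 0 0 0 0;.9 0 0 0 0 0 0;.9 0 0 0 0 0 0'
python3 - <<'E'
from h import *
out=[]
for n in("scene","side"):
    p,d,K,V=snap(n);q=K@(V[:3]@[.6228,.1855,.17,1]);u,v=(q[:2]/q[2]).astype(int)
    out.append(cv2.resize(p[v-60:v+60,u-60:u+60],(380,380),interpolation=cv2.INTER_CUBIC))
    P=cloud(d,K,V);w=P[(d>0)&(P[...,2]>.172)&(P[...,2]<.184)&(np.hypot(P[...,0]-.6228,P[...,1]-.1855)<.045)]
    c2,rr=cv2.minEnclosingCircle(w[:,:2].astype(np.float32));print(n,len(w),np.round(c2,4),rr,np.median(w[:,2]))
cv2.imwrite("pics/c4.png",np.hstack(out)[...,::-1])
E
```

```text
clock: 10.27
tool_pos: [0.6232, 0.1856, 0.2744]
eef_rot: [0.162, 0.987, -0.0, -0.001]
contact_force: [-0.2, 0.5, 0.7]
opening: 0.95
finger_force: 0.0
scene 253 [0.6244 0.1855] 0.02772417664527893 0.17751905859588274
side 278 [0.6248 0.188 ] 0.027097221463918686 0.17561081246841936
```

View pics/c4.png

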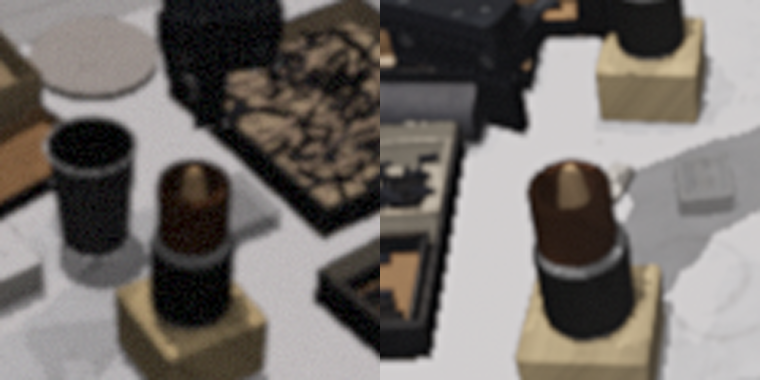

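The sleeve sits flat on the steel end with the handle nose showing in its bore (scene (195,185), side (573,185)), top at about 0.177 m, and the gripper is clear.

```bash
python3 -c "
from plant import r
print(r.finish_job())"
```

```text
the job is handed in; nothing more can be done
None
```

The wide-bored sleeve is over the bare handle and resting flat on the steel end, released, with the gripper clear and the bush untouched; I handed the job in at about 10 s, and no verdict came back.

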